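# Close up the spice box: last cup in, lid held at 60 degrees

## Task

Take the closed steel spice cup that stands outside the teak spice box and seat it flat in the one empty compartment, then let go of it. Then bring the box's glazed lid forward from where it leans and hold it steady 60 degrees open (measured up from shut), so that I can wipe both faces of the glass: it falls shut by itself, so never let it drop, and finish while still holding it there. Leave the other cups in their places and do not push the other things on the plank about.

Things in the scene. Friction and masses are not known exactly. Their poses are not given: they have to be found in the camera images.
- cup: The cup to put away: closed round steel spice cup, 56 mm across (58 over its lid), 39 mm high to the lid's flat top, in whose middle stands a round steel knob 16 mm across and 16 mm high (55 mm in all). About 90 g; the lid does not come off. It stands alone on the plank outside the box, on the robot's right. Origin: centre of its underside, z up.
- box: Teak spice box fixed on the plank, 192 mm (its x, from the front, robot side to the hinge side) by 220 mm (its y), walls 46 mm high, 10 thick. Origin under its centre. Six square compartments 64 mm wide, centres at x -54 and +14, y -68, 0 and +68 mm, parted by 4 mm strips that reach 32 mm above the plank. Beyond them, at the hinge side, a 36 mm wide trough with a wooden spoon.
- liner: The square cork pad, 62 mm wide, that shows in the one empty compartment (the other five hold a cup each). Origin: centre of the compartment's floor, on top of the cork, 10 mm above the plank; axes as the box.
- lid (a joint): Opening angle of the lid, rad: 0 shut (level), pi/2 upright, 1.70 (97 degrees) leaning back on its hinge stop, where it starts and stays by itself. The hinge turns freely: once forward of upright the lid falls shut unless held. About 0.45 kg. At angle a the front edge lies 192 mm from the hinge line in direction (-cos a, 0, sin a) of the box's frame; outer normal (sin a, 0, cos a).
- lid_hinge (a point): Point on the lid's hinge line in the middle of the box's width: at x +96, y 0, z 46 mm in the box's frame; the hinge line runs along the box's y. It lies at the lid's under face: the lid's thickness, 26 mm, extends from here along the outer normal. Axes turn with the lid: x from front edge to hinge, y along the hinge, z outer normal.
- lid_rail (a point): Middle of the front rail of the lid, a teak frame 192 x 220 x 26 mm with a glass pane: 184 mm from the hinge line, 8 mm inside the front edge, 13 mm from either face. The rail, 16 mm wide and 26 mm thick, can be pinched across its thickness all along its 220 mm; behind it the frame's underside is hollow, 20 mm deep, below the glass. Axes as lid_hinge.
- cup_a: One of the five cups already in the box, just like the cup to put away; which compartment it stands in varies. Origin at the centre of its underside.
- cup_b: One of the five cups already in the box, just like the cup to put away; which compartment it stands in varies. Origin at the centre of its underside.
- cup_c: One of the five cups already in the box, just like the cup to put away; which compartment it stands in varies. Origin at the centre of its underside.
- cup_d: One of the five cups already in the box, just like the cup to put away; which compartment it stands in varies. Origin at the centre of its underside.
- cup_e: One of the five cups already in the box, just like the cup to put away; which compartment it stands in varies. Origin at the centre of its underside.
- dabba: Bystander: closed round steel masala dabba, 186 mm across, 88 mm high with its knob. Origin at the centre of its underside.
- cup_stack: Bystander: stack of five small open steel cups, 67 mm across, 81 mm high. Origin at the centre of its underside.
- scoop: Bystander: orange plastic scoop, bowl 66 x 50 mm and 30 mm high, its handle 100 mm long to -x. Origin under the centre of the bowl.
- sieve: Bystander: silver aluminium tea sieve, bowl 74 mm across and 28 mm high, its handle 110 mm long to +x. Origin under the centre of the bowl.
- jar: Bystander: green glass jar with screw-top lid, 86 mm across, 125 mm high. Origin at the centre of its underside.
- mortar: Bystander: brass mortar with its pestle, 88 mm across, 120 mm high. Origin at the centre of its underside.
Not all that is in view belongs to the job. Leave any blue look-alike of the cup_c alone. Leave any green look-alike of the cup alone.

How it is judged (in metres and radians):
On the way, in this order (a step that is already met when the one before it is completed fails the run):
1. the cup is seated flat in the empty compartment and let go, the lid still leaning open (z of cup in the frame of box between 0.006 and 0.0135 m and angle between cup's own z axis and vertical below 0.06 rad and horizontal distance between cup and liner below 0.0075 m and contact force between the fingers and cup below 0.05 N and value of joint lid above 1.57 rad), for 0.2 s.
2. the lid is held by the gripper between 55 and 65 degrees open (value of joint lid between 0.959931 and 1.13446 rad and contact force between the fingers and lid above 0.5 N), for 0.3 s.
At the end, for the whole second after the job is handed in: The cup stands flat and let go on the cork of the formerly empty compartment, within 7.5 mm of its middle; the five other cups are still seated; the lid is still, held by the gripper 60 degrees open within 5 degrees (all of step 2 and z of cup in the frame of box between 0.006 and 0.0135 m and angle between each of cup, cup_a, cup_b, cup_c, cup_d, cup_e's own z axis and vertical below 0.06 rad and horizontal distance between cup and liner below 0.0075 m and contact force between the fingers and cup below 0.05 N and velocity of joint lid between -0.05 and 0.05 rad/s and z of cup_a in the frame of box between 0.006 and 0.0135 m and z of cup_b in the frame of box between 0.006 and 0.0135 m and z of cup_c in the frame of box between 0.006 and 0.0135 m and z of cup_d in the frame of box between 0.006 and 0.0135 m and z of cup_e in the frame of box between 0.006 and 0.0135 m and distance of each of cup_a, cup_b, cup_c, cup_d, cup_e from where it was at the start of the episode below 0.012 m); the arm keeps its last pose, push and grip.
It fails at once if the lid drops: it comes below 40 degrees open (value of joint lid below 0.698132 rad).
It fails at once if one of the cups already in the box is taken out or pushed out of place (more than 25 mm) (distance of any of cup_a, cup_b, cup_c, cup_d, cup_e from where it was at the start of the episode above 0.025 m).
It fails at once if another thing on the plank is pushed more than 30 mm (distance of any of dabba, cup_stack, scoop, sieve, jar, mortar from where it was at the start of the episode above 0.03 m).
It also fails if it takes over 59 s, if anything falls off the work surface, if the arm or the gripper's body presses on something with over 40 N, if the wrist force passes 120 N, or if a joint passes its speed limit or range.

## Robot

A 6-joint arm with a two-finger parallel gripper is mounted at the origin on the work surface. World frame = base frame: x ahead of the robot, y to its left, z up, the work surface at z = 0. Lengths are in mm, angles in rad, forces in N, time in s.
With the tool pointing down it reaches from about 325 to 775 mm from the base axis. Payload 5.5 kg.
Tool frame: the origin (TCP) lies midway between the tips of the shut fingers; the grasp point (between the pads) lies arm.grip_point_offset behind it (arm.grip_point_offset is the distance from the TCP to the grasp point, in mm); z points along the fingers, y is the line along which they close (so a half turn about z gives the same grasp; the last joint's range is limited). The gripper opens to 85 mm and grips with 20 to 120 N. Pads are 22 mm wide; open, the fingers measure 114 mm over their backs; the gripper's body (76 mm by 85 mm) begins 54 mm behind the grasp point. The pads swing forward as they close: fully open they stand 13 mm farther back than shut.
Start: joints at [1.187, 0.091, 1.231, -0, 1.82, -0.057], TCP at [192.613, 568.258, 231.275] pointing down, gripper open.
Joint ranges: [-2.87, 2.87], [-0.86, 2.18], [0.17, 2.46], [-1.51, 4.65], [0.06, 2.69], [-2.65, 2.65]. Speed limits (rad/s): [2.57, 2.57, 3.01, 3.14, 3.14, 3.14].

## Interface

Orientations are given as a rotation vector (axis times angle).
In Python, from rig import arm gives the robot as it stands.
- The arm moves only by the shell command python3 -m jog 'ROWS'. ROWS is JSON, a list of rows, each an object with "delta_rot": the turn, a rotation vector about the tool's x, y, z normalised to -1 to 1, where 1 is 30 degrees, a list of three; "linear": the shift along the tool's x, y, z normalised to -1 to 1, where 1 is 80 cm, a list of three; "claw": the opening, from -1 (shut) to 1 (fully open). A call has 1 to 20 rows; each row is the pose to reach, as a shift and turn from the pose commanded when the call began, along the tool's axes at that moment; what a row does not reach only later rows make up. A row lasts 1/8 s, in which the tool goes at most 62.5 mm and 10.7 degrees, less where a joint would pass 70% of its speed; a pose out of reach is approached as far as the arm can. A call with a number of a shift or a turn outside -1 to 1 is refused whole. A call with a gripper value outside its range is refused whole. The fingers move at their own pace and stop on an object; the grip force is fixed at half the most. Time passes only in rows, so rows that repeat a pose let the fingers close. It gives the time, the measured TCP pose, the force, the opening and the grip force at its end, in the units of the state.
- arm.read_state(): the state, without advancing time (a new reading comes with each control period).
- arm.capture(name): name is "scene" or "top" or "wrist"; returns a dict with "frame" (384x512x3 uint8, red, green, blue), "fx", "fy", "cx", "cy" (pixels), "eye" and "attitude" of the camera in the world. Camera axes: x right, y down, z forward; pixel columns grow to the right and rows downward; lengths in mm; the calibration is good to about 2 mm. A picture is of the moment at which its call begins. There is no depth.
- arm.close_job(): hands the job in; it is judged then, once.
The state is a dict: "time_s": time; "joint_pos": joint angles; "dq": joint speeds; "joint_torque": joint torques, N m; "tool_pos": TCP position; "ee_rot": TCP orientation; "force": force on the tool from outside, world axes, zero at the start; "wrist_torque": the same for the moment, N m; "grip_width": opening from 0.0 (shut) to 1.0 (fully open); "grasp_force": force on a finger pad.
Only numpy, scipy, OpenCV 4.12 (cv2) and the standard library are available. Lean on these libraries where they do the work, as an engineer would, in place of code of your own. Each camera call takes 0.05 s, during which the arm holds its last target. There are 200 camera calls.

## Working session

There is one attempt and no reset: what is moved stays moved. The work goes in short steps, Python scripts to look and compute and a shell command to move; the robot and the scene stay as the last step left them, time stands still between calls to the robot, and variables do not carry over. Pictures are saved under pics/ and viewed, at most 10 in all, crops included, and the job is handed in when it is done.

```bash
ls; mkdir -p pics; cat > h.py <<'E'
from rig import arm
import numpy as np, cv2
from scipy.spatial.transform import Rotation as R
def att(a):
    a=np.array(a,float)
    return a if a.shape==(3,3) else (R.from_rotvec(a).as_matrix() if a.size==3 else R.from_quat(a).as_matrix())
def cap(n):
    c=arm.capture(n); c['R']=att(c['attitude']); c['eye']=np.array(c['eye'],float); return c
def ray(c,u,v,z):
    d=c['R']@np.array([(u-c['cx'])/c['fx'],(v-c['cy'])/c['fy'],1]); t=(z-c['eye'][2])/d[2]; return c['eye']+t*d
def proj(c,p):
    q=(np.atleast_2d(p)-c['eye'])@c['R']; return np.c_[q[:,0]/q[:,2]*c['fx']+c['cx'],q[:,1]/q[:,2]*c['fy']+c['cy']]
E
python3 - <<'E'
from h import *
for n in ['scene','top']:
    c=cap(n); print(n,c['eye'],c['attitude'],c['fx'],c['fy'],c['cx'],c['cy'])
    np.savez(n,**{k:v for k,v in c.items()})
    cv2.imwrite(f'pics/{n}1.png',cv2.resize(c['frame'][:,:,::-1],(768,576),interpolation=cv2.INTER_CUBIC))
print(arm.read_state(),arm.grip_point_offset)
E
```

```text
pics
scene [1219.69376715  294.32853222 1212.13915518] [-1.43742053 -2.31995123  0.72769446] 465.59200577327954 465.59200577327954 259.97104794083003 184.54377106562177
top [ 345.18461687  -24.32113362 1299.10143572] [-2.1832918   2.14034572 -0.17121429] 440.4012576870539 440.4012576870539 266.9575271651507 185.13400537539044
{'time_s': 0.1, 'joint_pos': array([ 1.18728210e+00,  9.18422825e-02,  1.23178462e+00, -1.58200657e-05,
        1.81984032e+00, -5.67552321e-02]), 'dq': array([ 6.72618618e-06, -8.17023555e-04, -5.33958733e-03,  6.24223863e-04,
       -9.67952354e-04,  9.12933856e-04]), 'joint_torque': array([ 1.52577377e-03, -4.60217714e+01, -4.19220579e+01, -1.48604540e-04,
        1.04763827e-02,  1.07389084e-05]), 'tool_pos': array([192.52272038, 567.99078847, 230.21799443]), 'ee_rot': array([-5.10933078e-01, -3.09936538e+00,  2.87840031e-03]), 'force': array([-0.22474709,  0.34117579, -0.18425091]), 'wrist_torque': array([-0.0101372 ,  0.02519682, -0.04801463]), 'grasp_force': 0.0, 'grip_width': 1.000594041653379} 18.700000000000003
```

View pics/scene1.png

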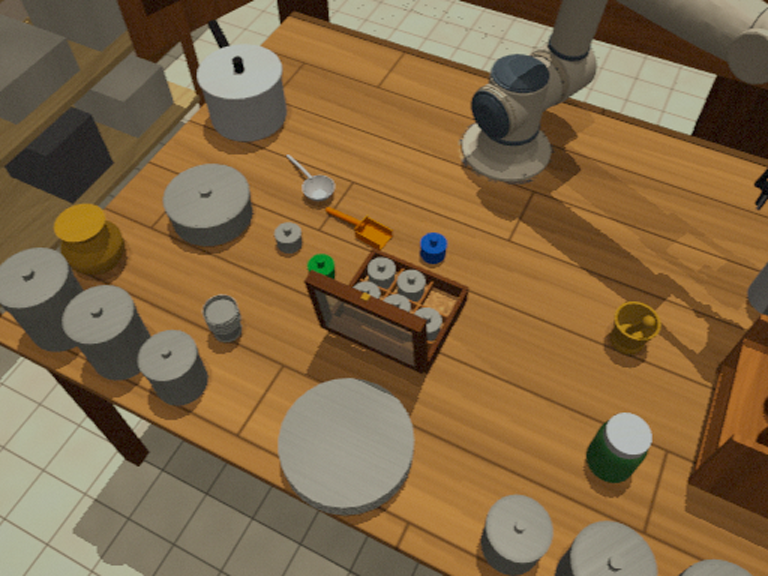

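View pics/top1.png

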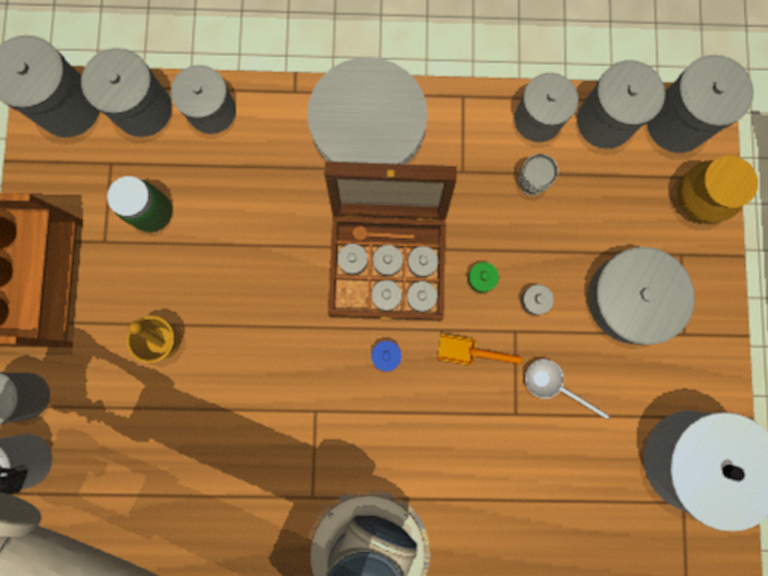

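Candidates in the top view (768 px version): plain steel cup (538,299), green look-alike (484,277) and blue look-alike (386,354). The plain steel one is closed, knobbed, alone, and on the robot's right, so it fits. The empty compartment shows cork at (351,294). I'll confirm with a crop.

```bash
python3 - <<'E'
from h import *
c=dict(np.load('top.npz')); f=c['frame'][:,:,::-1]
a=f[130:230,215:375]
cv2.imwrite('pics/crop1.png',cv2.resize(a,(800,500),interpolation=cv2.INTER_CUBIC))
s=2/3
for n,u,v,z in [('cup lid',538,299,39),('emptyfloor',351,294,10),('FL',330,317,46),('FR',442,319,46),('k1',387,258,65),('k2',423,260,65),('k0',351,257,65),('k4',386,294,65),('k5',422,296,65),('green',484,277,39),('blue',386,354,39)]:
    print(n,ray(c,u*s,v*s,z).round(1))
E
```

```text
cup lid [ 481.2 -317.5   39. ]
emptyfloor [486.6  44.   10. ]
FL [438.   80.6  46. ]
FR [ 438.4 -132.    46. ]
k1 [550.5 -25.   65. ]
k2 [548.2 -93.2  65. ]
k0 [550.9  43.1  65. ]
k4 [481.9 -24.5  65. ]
k5 [479.6 -92.3  65. ]
green [ 521.8 -213.1   39. ]
blue [370.5 -27.   39. ]
```

View pics/crop1.png

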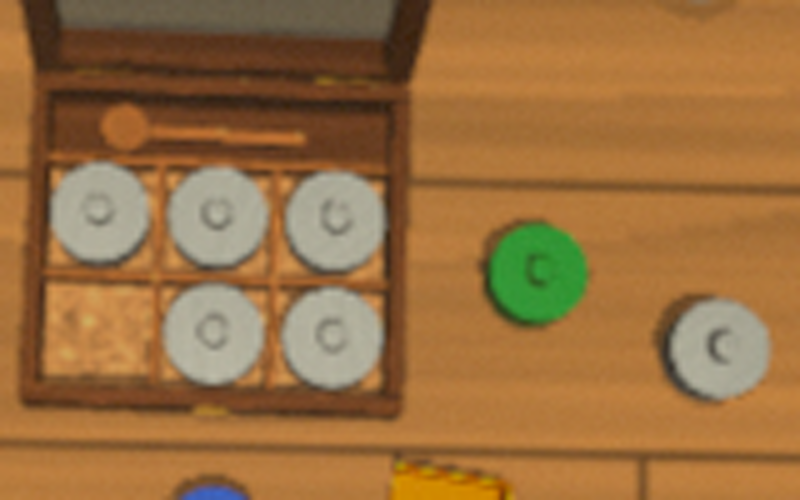

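Crop confirms it: the plain steel cup is at crop (721,348), and green and blue are clearly different. The cork compartment is front-left, at crop (98,330). Next I'll fit the box pose and compute the move.

```bash
cat >> h.py <<'E'
def plan(pos,Rt,base=None):
    "normalised linear, delta_rot from current (measured) pose to target"
    s=arm.read_state(); p,R0=(s['tool_pos'],R.from_rotvec(s['ee_rot'])) if base is None else base
    Rt=R.from_matrix(Rt) if isinstance(Rt,np.ndarray) else Rt
    return (R0.inv().apply(np.array(pos)-p)/800).round(4).tolist(), (np.degrees((R0.inv()*Rt).as_rotvec())/30).round(4).tolist()
def down(yaw,tilt=0):
    "tool z down, tool y at yaw from world x; tilt: z leans to +x"
    y=np.array([np.cos(yaw),np.sin(yaw),0]); z=np.array([0,0,-1.]); return R.from_matrix(np.c_[np.cross(y,z),y,z])
E
python3 - <<'E'
from h import *
from scipy.optimize import least_squares
c=dict(np.load('top.npz'))
L=[(-54,0,49,213,334),(-54,-68,49,332,339),(14,68,49,100,214),(14,0,49,217,218),(14,-68,49,335,222),(-54,68,10,98,330),(-96,110,46,22,405),(-96,-110,46,398,416)]
L=np.array(L,float); px=L[:,3:]/5+[215,130]-[.4,.4]
def w(q,P): 
    P=np.atleast_2d(P);C,S=np.cos(q[2]),np.sin(q[2]); return np.c_[q[0]+C*P[:,0]-S*P[:,1],q[1]+S*P[:,0]+C*P[:,1],P[:,2]]
f=lambda q:(proj(c,w(q,L[:,:3]))-px).ravel()
r=least_squares(f,[534,-25,0]); print(r.x,r.fun.round(1).tolist())
print('liner',w(r.x,[-54,68,10]))
print('cup',ray(c,721/5+214.6,348/5+129.6,39),ray(c,722/5+214.6,345/5+129.6,55))
s=arm.read_state(); print(R.from_rotvec(s['ee_rot']).as_matrix().round(3))
for yaw in (90,-90,):
  print(yaw,plan([478,-317,170],down(np.radians(yaw))))
E
```

```text
[ 5.36274079e+02 -2.51999096e+01 -1.74781210e-02] [0.0, 0.1, 0.0, -0.0, -0.1, -0.3, 0.1, -0.2, 0.2, -0.1, -0.1, 1.5, -1.0, -0.8, 1.0, -0.1]
liner [[483.47077863  43.73347462  10.        ]]
cup [ 481.63165716 -317.91283174   39.        ] [ 481.63266665 -314.77600952   55.        ]
[[-0.947  0.321 -0.001]
 [ 0.321  0.947 -0.002]
 [ 0.    -0.002 -1.   ]]
90 ([-0.6931, -0.933, 0.077], [-0.0035, -0.0008, -0.6241])
-90 ([-0.6931, -0.933, 0.077], [-0.0011, 0.005, 5.3759])
```

```bash
r='x'; python3 -m jog '[{"linear":[-0.693,-0.933,0.077],"delta_rot":[0,0,-0.624],"claw":-0.2},{"linear":[-0.693,-0.933,0.077],"delta_rot":[0,0,-0.624],"claw":-0.2},{"linear":[-0.693,-0.933,0.077],"delta_rot":[0,0,-0.624],"claw":-0.2},{"linear":[-0.693,-0.933,0.077],"delta_rot":[0,0,-0.624],"claw":-0.2},{"linear":[-0.693,-0.933,0.077],"delta_rot":[0,0,-0.624],"claw":-0.2},{"linear":[-0.693,-0.933,0.077],"delta_rot":[0,0,-0.624],"claw":-0.2},{"linear":[-0.693,-0.933,0.077],"delta_rot":[0,0,-0.624],"claw":-0.2},{"linear":[-0.693,-0.933,0.077],"delta_rot":[0,0,-0.624],"claw":-0.2},{"linear":[-0.693,-0.933,0.077],"delta_rot":[0,0,-0.624],"claw":-0.2},{"linear":[-0.693,-0.933,0.077],"delta_rot":[0,0,-0.624],"claw":-0.2},{"linear":[-0.693,-0.933,0.077],"delta_rot":[0,0,-0.624],"claw":-0.2},{"linear":[-0.693,-0.933,0.077],"delta_rot":[0,0,-0.624],"claw":-0.2},{"linear":[-0.693,-0.933,0.077],"delta_rot":[0,0,-0.624],"claw":-0.2},{"linear":[-0.693,-0.933,0.077],"delta_rot":[0,0,-0.624],"claw":-0.2},{"linear":[-0.693,-0.933,0.077],"delta_rot":[0,0,-0.624],"claw":-0.2},{"linear":[-0.693,-0.933,0.077],"delta_rot":[0,0,-0.624],"claw":-0.2},{"linear":[-0.693,-0.933,0.077],"delta_rot":[0,0,-0.624],"claw":-0.2},{"linear":[-0.693,-0.933,0.077],"delta_rot":[0,0,-0.624],"claw":-0.2},{"linear":[-0.693,-0.933,0.077],"delta_rot":[0,0,-0.624],"claw":-0.2},{"linear":[-0.693,-0.933,0.077],"delta_rot":[0,0,-0.624],"claw":-0.2}]'
python3 - <<'E'
from h import *
c=cap('wrist'); np.savez('w1',**c); cv2.imwrite('pics/w1.png',cv2.resize(c['frame'][:,:,::-1],(768,576)))
s=arm.read_state(); print(s['tool_pos'],c['eye'],proj(c,[[481.6,-316.5,39],[481.6,-316.5,55]])*1.5)
E
```

```text
time_s: 2.6
tool_pos: [478.2, -316.0, 170.4]
ee_rot: [-0.001, 3.141, -0.001]
force: [-0.5, 0.0, -0.0]
grip_width: 0.397
grasp_force: 0.0
[ 478.15608112 -316.10625277  170.26103505] [ 404.77692786 -316.35747149  312.43330088] [[379.62030763 278.55898998]
 [379.58848264 286.4567403 ]]
```

View pics/w1.png

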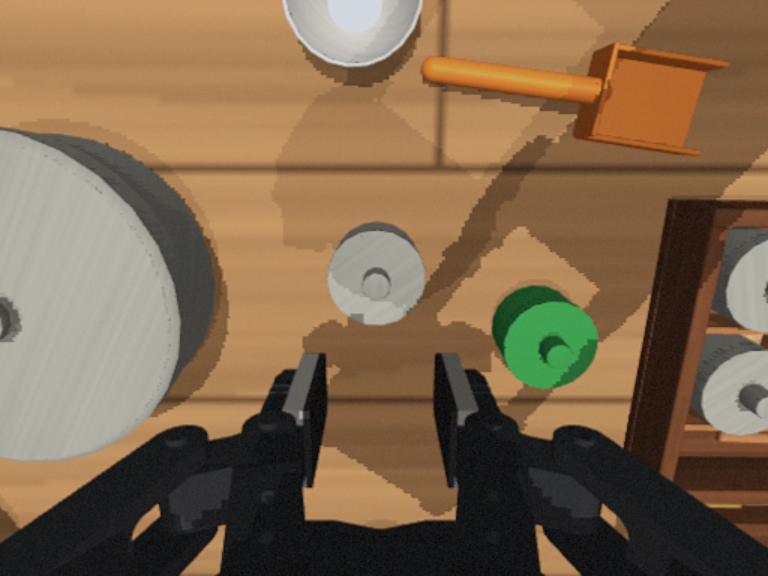

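The wrist view shows the cup lid at (376,277) and its knob at (375,283), so the cup is at about (481,-318). That agrees with the top view. Next I go down and grip the knob.

```bash
python3 -m jog '[{"linear":[-0.0035,-0.0024,0.06],"delta_rot":[0,0,0],"claw":-0.2},{"linear":[-0.0035,-0.0024,0.11],"delta_rot":[0,0,0],"claw":-0.2},{"linear":[-0.0035,-0.0024,0.14],"delta_rot":[0,0,0],"claw":-0.2},{"linear":[-0.0035,-0.0024,0.16],"delta_rot":[0,0,0],"claw":-0.2},{"linear":[-0.0035,-0.0024,0.16],"delta_rot":[0,0,0],"claw":-0.2},{"linear":[-0.0035,-0.0024,0.16],"delta_rot":[0,0,0],"claw":-0.2}]'
python3 -m jog '[{"linear":[0,0,0],"delta_rot":[0,0,0],"claw":-1},{"linear":[0,0,0],"delta_rot":[0,0,0],"claw":-1},{"linear":[0,0,0],"delta_rot":[0,0,0],"claw":-1},{"linear":[0,0,0],"delta_rot":[0,0,0],"claw":-1},{"linear":[0,0,0],"delta_rot":[0,0,0],"claw":-1},{"linear":[0,0,0],"delta_rot":[0,0,0],"claw":-1}]'
```

```text
time_s: 3.4
tool_pos: [481.5, -319.0, 43.2]
ee_rot: [-0.0, 3.14, -0.002]
force: [0.5, -0.9, 0.7]
grip_width: 0.396
grasp_force: 0.0
time_s: 4.15
tool_pos: [481.6, -318.9, 43.3]
ee_rot: [-0.0, 3.139, -0.002]
force: [-1.0, 1.9, 5.9]
grip_width: 0.153
grasp_force: 58.8
```

```bash
python3 -m jog '[{"linear":[0,0,-0.03],"delta_rot":[0,0,0],"claw":-1},{"linear":[0,0,-0.08],"delta_rot":[0,0,0],"claw":-1},{"linear":[0,0,-0.13],"delta_rot":[0,0,0],"claw":-1},{"linear":[0,0,-0.13],"delta_rot":[0,0,0],"claw":-1},{"linear":[0,0,-0.13],"delta_rot":[0,0,0],"claw":-1}]'
python3 - <<'E'
from h import *
s=arm.read_state(); print(s['tool_pos'],s['force'],s['grasp_force'])
c=cap('wrist'); cv2.imwrite('pics/w2.png',c['frame'][200:384,100:400,::-1].repeat(2,0).repeat(2,1))
print(plan([483.5,43.7,147],down(np.pi/2-.0175)))
E
```

```text
time_s: 4.78
tool_pos: [480.5, -318.4, 144.5]
ee_rot: [-0.0, -3.14, -0.001]
force: [0.2, 0.0, -1.2]
grip_width: 0.151
grasp_force: 58.7
[ 480.51947546 -318.35262654  144.49157087] [ 0.15434052  0.0140403  -1.23201717] 58.683562874794006
([-0.004, 0.4523, -0.0034], [0.0032, -0.0045, 0.0332])
```

View pics/w2.png

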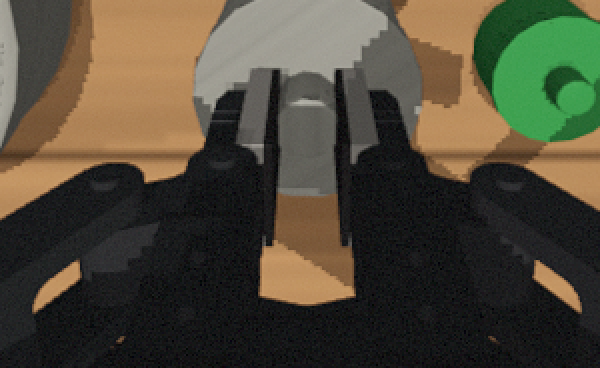

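```bash
python3 - <<'E'
from h import *
c=cap('wrist');s=arm.read_state()
z=s['tool_pos'][2]-4.3
for n,u,v in [('bottom',306,195),('left',195,80),('right',421,80),('knobtop',308,86)]:
    print(n,(ray(c,100+u/2-.25,200+v/2-.25,z+(16 if n=='knobtop' else 0))-s['tool_pos']).round(1))
print(proj(c,[s['tool_pos']+[29*np.cos(t),29*np.sin(t),-4.3] for t in np.radians([0,60,90,120,180,270])])*2-[200,400])
E
```

```text
bottom [27.9 -0.6 -4.3]
left [ -4.6 -27.8  -4.3]
right [-4.6 27.6 -4.3]
knobtop [-10.6  -0.2  11.7]
[[307.82769993 198.19483663]
 [407.00662195 148.72174884]
 [425.36041834  96.71804612]
 [412.42310035  41.97498974]
 [308.26127232 -15.77693549]
 [190.63688118  96.64583943]]
```

```bash
python3 -m jog '[{"linear":[-0.005,0.06,-0.0034],"delta_rot":[0,0,0.033],"claw":-1},{"linear":[-0.005,0.12,-0.0034],"delta_rot":[0,0,0.033],"claw":-1},{"linear":[-0.005,0.18,-0.0034],"delta_rot":[0,0,0.033],"claw":-1},{"linear":[-0.005,0.24,-0.0034],"delta_rot":[0,0,0.033],"claw":-1},{"linear":[-0.005,0.3,-0.0034],"delta_rot":[0,0,0.033],"claw":-1},{"linear":[-0.005,0.36,-0.0034],"delta_rot":[0,0,0.033],"claw":-1},{"linear":[-0.005,0.42,-0.0034],"delta_rot":[0,0,0.033],"claw":-1},{"linear":[-0.005,0.4523,-0.0034],"delta_rot":[0,0,0.033],"claw":-1},{"linear":[-0.005,0.4523,-0.0034],"delta_rot":[0,0,0.033],"claw":-1},{"linear":[-0.005,0.4523,-0.0034],"delta_rot":[0,0,0.033],"claw":-1},{"linear":[-0.005,0.4523,-0.0034],"delta_rot":[0,0,0.033],"claw":-1}]'
python3 - <<'E'
from h import *
c=cap('wrist');s=arm.read_state();print(s['tool_pos'],s['ee_rot'])
f=c['frame'][:,:,::-1]
q=(536.27,-25.2,-.0175);C,S=np.cos(q[2]),np.sin(q[2])
W=lambda P:np.array([[q[0]+C*x-S*y,q[1]+S*x+C*y,z] for x,y,z in P])
f=cv2.resize(f,None,fx=1.5,fy=1.5)
P=W([(-96,110,46),(-96,-110,46),(-86,100,46),(-86,-100,46),(14,68,49),(14,0,49),(-54,0,49),(-54,-68,49),(14,68,65),(14,0,65),(-54,0,65),(-54,-68,65),(-22,100,32),(-22,-100,32),(-86,100,10),(-22,100,10)])
for u,v in proj(c,P)*1.5: cv2.drawMarker(f,(int(round(u)),int(round(v))),(255,0,255),cv2.MARKER_CROSS,10,1)
cv2.imwrite('pics/w3.png',f); np.savez('w3',**c)
E
```

```text
time_s: 6.25
tool_pos: [484.8, 42.3, 147.9]
ee_rot: [-0.03, -3.141, 0.001]
force: [0.3, 0.6, -1.1]
grip_width: 0.153
grasp_force: 58.8
[484.85417915  42.34331377 148.09218179] [-2.96497073e-02 -3.14093251e+00  3.83159097e-04]
```

View pics/w3.png

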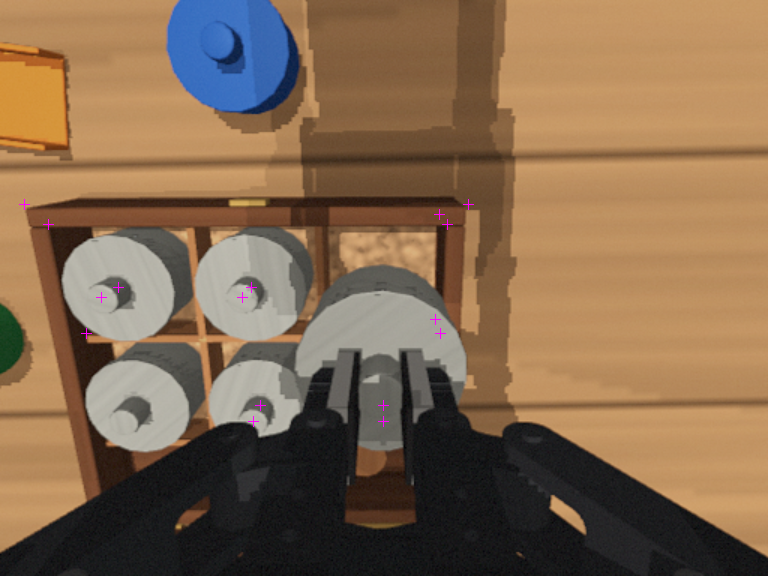

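The predicted marks land on the box corners and knobs within about 2 px (roughly 1 mm), so the box pose holds. I'll lower the cup.

```bash
python3 -m jog '[{"linear":[0.0008,0.0017,0.03],"delta_rot":[0,0,0],"claw":-1},{"linear":[0.0008,0.0017,0.05],"delta_rot":[0,0,0],"claw":-1},{"linear":[0.0008,0.0017,0.065],"delta_rot":[0,0,0],"claw":-1},{"linear":[0.0008,0.0017,0.08],"delta_rot":[0,0,0],"claw":-1},{"linear":[0.0008,0.0017,0.095],"delta_rot":[0,0,0],"claw":-1},{"linear":[0.0008,0.0017,0.105],"delta_rot":[0,0,0],"claw":-1},{"linear":[0.0008,0.0017,0.112],"delta_rot":[0,0,0],"claw":-1},{"linear":[0.0008,0.0017,0.112],"delta_rot":[0,0,0],"claw":-1}]'
```

```text
time_s: 7.3
tool_pos: [484.1, 44.7, 58.5]
ee_rot: [-0.027, -3.141, 0.0]
force: [0.4, -0.2, -1.3]
grip_width: 0.151
grasp_force: 58.8
```

```bash
python3 -m jog '[{"linear":[0,-0.0008,0.003],"delta_rot":[0,0,0],"claw":-1},{"linear":[0,-0.0008,0.006],"delta_rot":[0,0,0],"claw":-1},{"linear":[0,-0.0008,0.006],"delta_rot":[0,0,0],"claw":-1}]'
```

```text
time_s: 7.68
tool_pos: [484.2, 44.0, 53.8]
ee_rot: [-0.027, -3.141, 0.0]
force: [1.4, 0.0, -0.7]
grip_width: 0.153
grasp_force: 58.8
```

```bash
python3 -m jog '[{"linear":[0,0,0],"delta_rot":[0,0,0],"claw":-0.25},{"linear":[0,0,0],"delta_rot":[0,0,0],"claw":-0.25},{"linear":[0,0,0],"delta_rot":[0,0,0],"claw":-0.25},{"linear":[0,0,0],"delta_rot":[0,0,0],"claw":-0.25},{"linear":[0,0,-0.02],"delta_rot":[0,0,0],"claw":-0.25},{"linear":[0,0,-0.07],"delta_rot":[0,0,0],"claw":-0.25},{"linear":[0,0,-0.13],"delta_rot":[0,0,0],"claw":-0.25},{"linear":[0,0,-0.19],"delta_rot":[0,0,0],"claw":-0.25},{"linear":[0,0,-0.25],"delta_rot":[0,0,0],"claw":-0.25},{"linear":[0,0,-0.3],"delta_rot":[0,0,0],"claw":-0.25},{"linear":[0,0,-0.3],"delta_rot":[0,0,0],"claw":-0.25},{"linear":[0,0,-0.3],"delta_rot":[0,0,0],"claw":-0.25}]'
python3 - <<'E'
from h import *
s=arm.read_state();print(s['tool_pos'],s['joint_pos'].round(2))
c=cap('top');np.savez('top2',**c)
a=cv2.resize(c['frame'][90:230,205:325,::-1],(685,600)[::1],interpolation=cv2.INTER_CUBIC)
w=cap('wrist');np.savez('w4',**w)
b=cv2.resize(w['frame'][:,:,::-1],(768,576))
cv2.imwrite('pics/t2.png',cv2.resize(np.hstack([cv2.resize(a,(494,576)),b]),(800,365)))
E
```

```text
time_s: 9.18
tool_pos: [484.2, 44.0, 294.2]
ee_rot: [0.027, 3.141, 0.0]
force: [-0.2, 0.5, -0.0]
grip_width: 0.374
grasp_force: 0.0
[484.19700365  44.04513048 294.18632576] [ 0.02 -0.19  1.39  0.    1.94 -1.53]
```

View pics/t2.png

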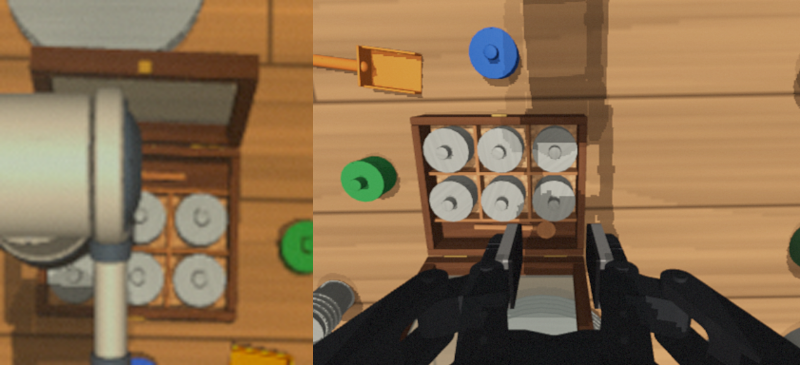

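The picture shows the cup seated and centred in the front-left compartment, with the other five in place. The lid's rail and brass clasp are at top px (260.6,115.7). Now I'll check the lid model and plan the turn.

```bash
cat >> h.py <<'E'
q=(536.27,-25.2,-.0175); Rb=R.from_euler('z',q[2])
def lidpt(a,d,y,n):  # d from hinge to front edge, n along outer normal
    return np.array([q[0],q[1],0])+Rb.apply([96-d*np.cos(a)+n*np.sin(a),y,46+d*np.sin(a)+n*np.cos(a)])
def lidrot(a):
    z=[np.cos(a),0,-np.sin(a)]; y=[np.sin(a),0,np.cos(a)]; return Rb*R.from_matrix(np.c_[np.cross(y,z),y,z])
E
python3 - <<'E'
from h import *
c=dict(np.load('top.npz'))
for a in (1.65,1.7): print(a,proj(c,[lidpt(a,192,0,13),lidpt(a,192,110,0),lidpt(a,192,-110,0),lidpt(a,192,110,26),lidpt(a,192,-110,26),lidpt(a,176,0,0)]).round(1).tolist())
print(ray(c,245,110,0))
a=1.7
for d in (250,172): print(d,lidpt(a,d,30,13))
print(plan(lidpt(a,250,30,13),lidrot(a)))
print(plan(arm.read_state()['tool_pos'],lidrot(a)))
E
```

```text
1.65 [[260.2, 117.1], [215.6, 120.2], [304.2, 123.9], [216.2, 110.3], [304.4, 114.0], [259.9, 124.3]]
1.7 [[260.3, 113.6], [215.8, 116.6], [304.2, 120.3], [216.5, 107.0], [304.3, 110.7], [260.0, 121.0]]
[751.63973402  18.54735258   0.        ]
250 [677.8761335    2.326234   292.24122419]
172 [667.8278018    2.50209775 214.89136897]
([-0.2434, -0.048, 0.0001], [0.1903, 0.1906, 2.996])
([0.0, 0.0, 0.0], [0.1903, 0.1906, 2.996])
```

```bash
python3 -m jog '[{"linear":[0,0,0],"delta_rot":[0,0,0.34],"claw":0.4},{"linear":[0,0,0],"delta_rot":[0,0,0.68],"claw":1},{"linear":[0,0,0],"delta_rot":[0,0,1],"claw":1},{"linear":[0,0,0],"delta_rot":[0,0,1],"claw":1}]'
python3 -c "
from h import *
print(arm.read_state()['joint_pos'].round(2), plan(lidpt(1.7,250,30,13),lidrot(1.7)))"
```

```text
time_s: 9.78
tool_pos: [483.9, 44.0, 292.7]
ee_rot: [-0.837, -3.026, 0.001]
force: [-0.6, -0.0, 0.5]
grip_width: 1.0
grasp_force: 0.0
[ 0.02 -0.19  1.39 -0.    1.94 -1.01] ([-0.2348, 0.0798, 0.0001], [0.2197, 0.1273, 2.0003])
```

```bash
python3 -m jog '[{"linear":[0,0,0],"delta_rot":[0,0,0.34],"claw":1},{"linear":[0,0,0],"delta_rot":[0,0,0.68],"claw":1},{"linear":[0,0,-0.01],"delta_rot":[0,0,1],"claw":1},{"linear":[0,0,-0.02],"delta_rot":[0,0,1],"claw":1}]'
python3 -m jog '[{"linear":[0,0,0],"delta_rot":[0,0,0.34],"claw":1},{"linear":[0,0,0],"delta_rot":[0,0,0.68],"claw":1},{"linear":[0,0,0],"delta_rot":[0,0,1],"claw":1},{"linear":[0,0,0],"delta_rot":[0,0,1],"claw":1}]'
python3 -c "
from h import *
print(arm.read_state()['joint_pos'].round(2), plan(lidpt(1.7,250,30,13),lidrot(1.7)))"
```

```text
time_s: 10.28
tool_pos: [484.0, 44.0, 309.6]
ee_rot: [-1.588, -2.71, 0.001]
force: [0.4, 0.6, -0.5]
grip_width: 1.0
grasp_force: 0.0
time_s: 10.78
tool_pos: [484.3, 44.0, 309.9]
ee_rot: [-2.234, -2.209, 0.0]
force: [0.4, -0.7, 0.1]
grip_width: 1.001
grasp_force: 0.0
[ 0.02 -0.18  1.35 -0.    1.97  0.03] ([-0.0494, 0.2426, 0.0221], [0.2463, 0.0008, 0.0119])
```

```bash
python3 -m jog '[{"linear":[-0.049,0.06,0],"delta_rot":[0.1,0,0.012],"claw":1},{"linear":[-0.049,0.12,0],"delta_rot":[0.246,0,0.012],"claw":1},{"linear":[-0.049,0.18,0],"delta_rot":[0.246,0,0.012],"claw":1},{"linear":[-0.049,0.22,0.02],"delta_rot":[0.246,0,0.012],"claw":1},{"linear":[-0.049,0.2426,0.022],"delta_rot":[0.246,0,0.012],"claw":1},{"linear":[-0.049,0.2426,0.022],"delta_rot":[0.246,0,0.012],"claw":1},{"linear":[-0.049,0.2426,0.022],"delta_rot":[0.246,0,0.012],"claw":1}]'
python3 - <<'E'
from h import *
s=arm.read_state()
print(s['joint_pos'].round(2), plan(lidpt(1.7,172,30,13),lidrot(1.7)))
c=cap('wrist'); f=cv2.resize(c['frame'][:,:,::-1],(768,576))
P=[lidpt(1.7,192,y,n) for y in (-110,0,110) for n in (0,26)]
for u,v in proj(c,P)*1.5: cv2.drawMarker(f,(int(round(u)),int(round(v))),(255,0,255),cv2.MARKER_CROSS,12,2)
cv2.imwrite('pics/w5.png',f); print(c['eye'])
E
```

```text
time_s: 11.65
tool_pos: [677.2, 1.5, 292.9]
ee_rot: [-2.177, -2.132, 0.137]
force: [-0.1, 0.3, 0.6]
grip_width: 1.0
grasp_force: 0.0
[-0.05  0.48  0.67 -0.    2.13 -0.03] ([0.001, 0.0008, 0.0983], [0.0015, -0.0007, -0.0061])
[696.62269846  73.6195654  433.8794797 ]
```

View pics/w5.png

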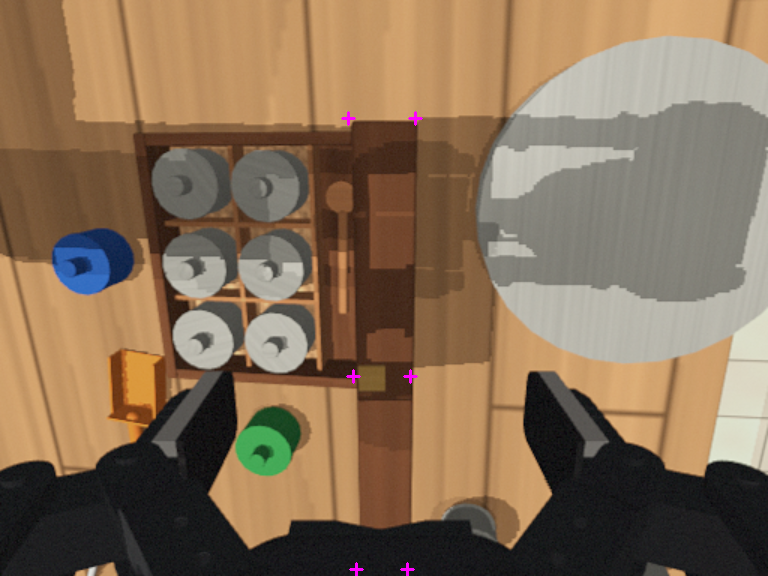

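The rail runs from (355,122) down through the clasp at (371,378), within 3 px of the model (about 1 mm further in +x). Next I move down and pinch.

```bash
python3 -m jog '[{"linear":[0.001,0.002,0.03],"delta_rot":[0,0,0],"claw":1},{"linear":[0.001,0.002,0.06],"delta_rot":[0,0,0],"claw":1},{"linear":[0.001,0.002,0.085],"delta_rot":[0,0,0],"claw":1},{"linear":[0.001,0.002,0.098],"delta_rot":[0,0,0],"claw":1},{"linear":[0.001,0.002,0.098],"delta_rot":[0,0,0],"claw":1}]'
python3 -m jog '[{"linear":[0,0,0],"delta_rot":[0,0,0],"claw":-1},{"linear":[0,0,0],"delta_rot":[0,0,0],"claw":-1},{"linear":[0,0,0],"delta_rot":[0,0,0],"claw":-1},{"linear":[0,0,0],"delta_rot":[0,0,0],"claw":-1},{"linear":[0,0,0],"delta_rot":[0,0,0],"claw":-1},{"linear":[0,0,0],"delta_rot":[0,0,0],"claw":-1},{"linear":[0,0,0],"delta_rot":[0,0,0],"claw":-1}]'
python3 - <<'E'
from h import *
s=arm.read_state(); p0=s['tool_pos']; R0=R.from_rotvec(s['ee_rot'])
print(s['ee_rot'],s['joint_pos'].round(2))
h=lidpt(0,0,0,0); ax=Rb.apply([0,1,0])
v=p0-h; 
for deg in [4,9,14,19,24,29,33,37]:
    T=R.from_rotvec(-ax*np.radians(deg)); print(deg,plan(h+T.apply(v),T*R0))
E
```

```text
time_s: 12.32
tool_pos: [668.6, 2.5, 214.7]
ee_rot: [-2.179, -2.129, 0.138]
force: [0.3, -0.1, 0.2]
grip_width: 1.001
grasp_force: 0.0
time_s: 13.2
tool_pos: [669.2, 2.4, 215.1]
ee_rot: [-2.18, -2.129, 0.137]
force: [-0.5, -0.4, 5.1]
grip_width: 0.291
grasp_force: 63.3
[-2.18003009 -2.12920353  0.1368909 ] [-0.05  0.41  0.9  -0.    1.97 -0.02]
4 ([-0.0001, -0.0151, -0.0007], [-0.1333, 0.0008, -0.0])
9 ([-0.0002, -0.0339, -0.0002], [-0.3, 0.0018, -0.0001])
14 ([-0.0003, -0.0527, 0.002], [-0.4667, 0.0028, -0.0002])
19 ([-0.0004, -0.0712, 0.0058], [-0.6333, 0.0038, -0.0002])
24 ([-0.0005, -0.0892, 0.0112], [-0.8, 0.0049, -0.0003])
29 ([-0.0007, -0.1068, 0.0182], [-0.9666, 0.0059, -0.0003])
33 ([-0.0007, -0.1203, 0.0249], [-1.1, 0.0067, -0.0004])
37 ([-0.0008, -0.1334, 0.0325], [-1.2333, 0.0075, -0.0004])
```

```bash
python3 -m jog '[{"linear":[0,-0.0075,-0.0005],"delta_rot":[-0.067,0,0],"claw":-1},{"linear":[-0.0001,-0.0151,-0.0007],"delta_rot":[-0.1333,0.001,0],"claw":-1},{"linear":[-0.0002,-0.0245,-0.0005],"delta_rot":[-0.2167,0.001,0],"claw":-1},{"linear":[-0.0002,-0.0339,-0.0002],"delta_rot":[-0.3,0.002,0],"claw":-1},{"linear":[-0.0002,-0.0433,0.0008],"delta_rot":[-0.383,0.002,0],"claw":-1},{"linear":[-0.0003,-0.0527,0.002],"delta_rot":[-0.4667,0.003,0],"claw":-1},{"linear":[-0.0003,-0.062,0.0038],"delta_rot":[-0.55,0.003,0],"claw":-1},{"linear":[-0.0004,-0.0712,0.0058],"delta_rot":[-0.6333,0.004,0],"claw":-1},{"linear":[-0.0004,-0.0712,0.0058],"delta_rot":[-0.6333,0.004,0],"claw":-1}]'
python3 - <<'E'
from h import *
s=arm.read_state(); p0=s['tool_pos']; R0=R.from_rotvec(s['ee_rot'])
z=Rb.inv().apply(R0.apply([0,0,1])); print('tool angle',np.degrees(np.arctan2(-z[2],z[0])),s['force'],s['wrist_torque'])
h=lidpt(0,0,0,0); ax=Rb.apply([0,1,0]); v=p0-h; print(np.hypot(v[0],v[2]))
for deg in [4.5,9,13.5,18]:
    T=R.from_rotvec(-ax*np.radians(deg)); print(deg,plan(h+T.apply(v),T*R0))
E
```

```text
time_s: 14.32
tool_pos: [611.8, 3.3, 217.3]
ee_rot: [2.138, 2.088, 0.215]
force: [0.9, -1.6, 0.5]
grip_width: 0.29
grasp_force: 62.8
tool angle 78.3114548456546 [ 0.87722174 -1.61083723  0.47706803] [-0.21381278 -0.10205227  0.18243231]
172.48334028712495
4.5 ([-0.0001, -0.0169, -0.0007], [-0.15, 0.0009, 0.0])
9 ([-0.0002, -0.0338, -0.0001], [-0.3, 0.0019, 0.0])
13.5 ([-0.0003, -0.0507, 0.0018], [-0.45, 0.0028, 0.0])
18 ([-0.0004, -0.0673, 0.0051], [-0.6, 0.0038, 0.0])
```

Smooth, with small forces. The tool is at 78.3°, so 18.3° remain.

```bash
python3 -m jog '[{"linear":[0,-0.0085,-0.0005],"delta_rot":[-0.075,0,0],"claw":-1},{"linear":[-0.0001,-0.0169,-0.0007],"delta_rot":[-0.15,0.001,0],"claw":-1},{"linear":[-0.0002,-0.0254,-0.0005],"delta_rot":[-0.225,0.001,0],"claw":-1},{"linear":[-0.0002,-0.0338,-0.0001],"delta_rot":[-0.3,0.002,0],"claw":-1},{"linear":[-0.0002,-0.0423,0.0007],"delta_rot":[-0.375,0.002,0],"claw":-1},{"linear":[-0.0003,-0.0507,0.0018],"delta_rot":[-0.45,0.003,0],"claw":-1},{"linear":[-0.0003,-0.059,0.0033],"delta_rot":[-0.525,0.003,0],"claw":-1},{"linear":[-0.0004,-0.0673,0.0051],"delta_rot":[-0.6,0.004,0],"claw":-1},{"linear":[-0.0004,-0.0673,0.0051],"delta_rot":[-0.6,0.004,0],"claw":-1},{"linear":[-0.0004,-0.0673,0.0051],"delta_rot":[-0.6,0.004,0],"claw":-1},{"linear":[-0.0004,-0.0673,0.0051],"delta_rot":[-0.6,0.004,0],"claw":-1},{"linear":[-0.0004,-0.0673,0.0051],"delta_rot":[-0.6,0.004,0],"claw":-1}]'
python3 - <<'E'
from h import *
s=arm.read_state(); p0=s['tool_pos']; R0=R.from_rotvec(s['ee_rot'])
z=Rb.inv().apply(R0.apply([0,0,1])); print('tool angle',np.degrees(np.arctan2(-z[2],z[0])),s['force'],s['wrist_torque'],abs(s['dq']).max())
h=lidpt(0,0,0,0); v=Rb.inv().apply(p0-h); r=np.hypot(v[0],v[2]); print(r,'lid angle from pos',np.degrees(np.arctan2(v[2],-v[0])+np.arcsin(13/r)))
c=cap('scene');f=c['frame'][:,:,::-1].copy()
a=np.radians(60)
for u,v in proj(c,[lidpt(a,192,y,n) for y in (-110,110) for n in (0,26)]): cv2.drawMarker(f,(int(round(u)),int(round(v))),(255,0,255),cv2.MARKER_CROSS,4,1)
cv2.imwrite('pics/s6.png',cv2.resize(f[120:270,170:350],(720,600),interpolation=cv2.INTER_CUBIC))
E
```

```text
time_s: 15.82
tool_pos: [560.4, 4.1, 202.1]
ee_rot: [1.953, 1.907, 0.507]
force: [-1.5, -4.2, -0.4]
grip_width: 0.289
grasp_force: 62.8
tool angle 60.42978035176052 [-1.45504204 -4.23087901 -0.40645157] [-0.57063394  0.20765122 -0.06759615] 0.005568110920240852
172.1197500450168 lid angle from pos 69.45253314659568
```

View pics/s6.png

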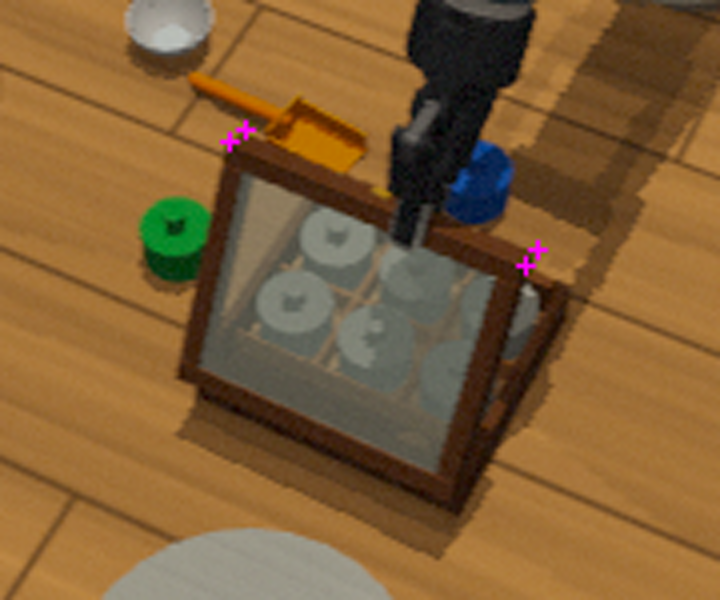

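The picture shows the lid's front-edge corners on the 60° markers, (235,135) and (530,258), with the rail pinched and the cups in place. Measured values agree: tool angle 60.4°, and lid angle about 60.8° from position. The printed 69.5° had the half-thickness correction applied with the wrong sign. The arm is still, so I'm handing in.

```bash
python3 -c "
from rig import arm
print(arm.close_job())"
```

```text
the job is handed in; nothing more can be done
None
```

The steel cup is seated and released in the formerly empty compartment, and the gripper is holding the lid still at about 60° open. The job is handed in at about 16 s of the 59 s allowed; no verdict was reported.

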